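# Take the bread slicer out of its parking notch

## Robot

A 7-joint arm with a two-finger parallel gripper is mounted at the origin on the work surface. World frame = base frame: x ahead of the robot, y to its left, z up, the work surface at z = 0. Lengths are in m, angles in rad, forces in N, time in s.
With the tool pointing down it reaches from about 0.35 to 0.9 m from the base axis. Payload 8.1 kg.
Tool frame: the origin (TCP) lies at the centre of the arm's flange, where the gripper is bolted on; the fingertips stand 178 mm ahead of it and the grasp point (between the pads) lies 159 mm ahead of it; z points along the fingers, y is the line along which they close (so a half turn about z gives the same grasp; the last joint's range is limited). The gripper opens to 92 mm and grips with 3 to 60 N. Pads are 19 mm wide; open, the fingers measure 130 mm over their backs; the gripper's body (75 mm by 190 mm) begins 47 mm behind the grasp point.
Start: joints at [1.183, 0.434, 0.025, 1.573, -0.012, 1.134, -0.075], TCP at [0.176, -0.6, 0.405] pointing down, gripper open.
Joint ranges: [-2.62, 2.62], [-0.44, 2.09], [-1.27, 1.32], [0.08, 2.57], [-1.32, 4.46], [0.12, 2], [-2.74, 2.74]. Speed limits (rad/s): [2.22, 2.22, 3.01, 3.01, 3.14, 3.14, 3.14].

## Interface

Orientations are given as a rotation vector (axis times angle).
In Python, from cell import arm gives the robot as it stands. The module is installed in compiled form; this text tells all that it offers.
- The arm moves only by the shell command python3 -m inch 'ROWS' [FORCE]. ROWS is text: rows parted by semicolons, each of 5 numbers parted by spaces: the shift along the tool's x, y, z in m, then the turn about the tool's z in rad, then the finger opening in m, from 0 to 0.0918. In form: x y z roll fingers; .... A call has 1 to 5 rows; each row is the pose to reach, as a shift and turn from the pose commanded when the call began, along the tool's axes at that moment; what a row does not reach only later rows make up. A row lasts 1/10 s, in which the tool goes at most 50 mm and 8.59 degrees, less where a joint would pass 70% of its speed; a pose out of reach is approached as far as the arm can. A call with a gripper value outside its range is refused whole. The fingers move at their own pace and stop on an object; FORCE is the grip in N (left out, the last holds). Time passes only in rows, so rows that repeat a pose let the fingers close. It gives the time, the measured TCP pose, the force, the opening and the grip force at its end, in the units of the state.
- arm.observe(): the state, without advancing time (a new reading comes with each control period).
- arm.get_image(name): name is "scene" or "side" or "wrist"; returns the picture (384x512x3 uint8, red, green, blue); there is no depth.
- arm.get_calibration(name): a dict with "intrinsics" (3x3 intrinsics, pixels), "pose" (4x4, takes a point from camera to world coordinates). Camera axes: x right, y up, looking along -z (the intrinsics and any distortion apply to the point x, -y, -z); pixel columns grow to the right and rows downward; lengths in m; the calibration is good to about 2 mm. A picture is of the moment at which its call begins: read the wrist's pose just before it. get_calibration takes no time and is no camera call; for the wrist camera it gives the pose at the moment of the call.
- arm.sign_off(): hands the job in; it is judged then, once.
Trained networks look in the newest picture that a camera, given by its name, has taken for a name from the list of things; names that differ only in an ending like _2 or _b are one class to them, and where a whole thing is asked for, a point or a joint stands for the part that bears it (a point fixed in the world has none). Each returns a list of dicts, best first, with "conf" (0 to 1); they miss things now and then, are a little off and sometimes report something else, mostly with a low value. They report only what shows in the picture. A call takes as long as a camera call.
- arm.look_for(camera, query): "point" ([row, column] in pixels, amid what is visible of it).
- arm.silhouettes(camera, query): "region" (384x512 bool, what is visible of it) and "point" ([row, column] in pixels, amid what is visible of it).
- arm.place_of(camera, query): "point" ([row, column] in pixels: a listed point, or the origin of a listed thing).
The state is a dict: "clock": time; "joints": joint angles; "dq": joint speeds; "joint_efforts": joint torques, N m; "position": TCP position; "ee_rot": TCP orientation; "force": force on the tool from outside, world axes, zero at the start; "ft_torque": the same for the moment, N m; "width": opening from 0.0 (shut) to 1.0 (fully open); "gripper_force": force on a finger pad.
Only numpy, scipy, OpenCV 4.12 (cv2) and the standard library are available. Lean on these libraries where they do the work, as an engineer would, in place of code of your own. Each camera call takes 0.05 s, during which the arm holds its last target. There are 200 camera calls.

## Task

The bread slicer at the food stand is parked. Gently pull its sprung selector knob up out of the parking notch, turn it clockwise (seen from above) to the slicing notch, which you find by feel at roughly 50 to 80 degrees, let it drop fully home there, and let go. Do not force the index pin sideways, press it hard on the ring or pull the knob to the end of its travel, and leave the cup, jar and pack where they are.

Things in the scene. Friction and masses are not known exactly. Their poses are not given: they have to be found in the camera images.
- selector_grip (a point): Grip point on the knob's upright axis, 43 mm above the gearbox top when home. Black: round skirt 88 mm across, 6 thick, its top 26 mm below this point; on it an upright grip bar 46 long, 16 wide, 41 tall, top 15 mm above this point. x along the bar (pointer at its -x end), y across its 16 mm width (pinch there from above), z up. Moves with the knob. Nothing higher than the gearbox within 100 mm.
- selector (a joint): Turn of the knob (rad), growing clockwise from above: 0 at the parking notch (one pip), range -0.12 to 1.75. The slicing notch (two pips) lies anywhere from 0.86 to 1.40; its stop is clamped out of sight under the skirt, so feel for it. The pin has about 0.03 rad of play either way in a notch. Lifted, it turns with a friction of 0.06 N m.
- selector_lift (a joint): Pull-up of the knob (m): 0 home in a notch, about 0.007 with the pin riding on the ring, 0.020 at the end of travel. The pin clears the ring from 0.009; 0.010 to 0.014 is a good pull, over 0.017 strains the clip. A spring pulls down: 3 N at 0, plus 0.4 N per mm. Let down, it can be turned with the pin sliding on the ring until it drops in, if the fingers do not hold it up.
- index_pin: Round-ended steel pin, 6 mm thick, fixed under the skirt 36 mm from the axis below the pointer end; hidden from above. Its tip reaches 8 mm down into the ring when home. Its origin lies on the knob's axis, on a level with the ring's underside when home; it has the knob's axes. It bends if more than 20 N acts on it from the ring.
- index_ring: Fixed steel boss on the gearbox top under the skirt, 84 mm across, 10 mm tall, holding the index ring with its movable slicing stop; flat on top but for two notches, which cannot be seen. Origin at the knob's axis on the gearbox top, -x towards the parking notch, z up.
- slicer: White slicer, fixed; gearbox 170 (x) by 150 (y) by 110 mm tall. Origin on the table; knob axis at x = -20, y = +20 mm. Footprint -135 to +135 mm in x, -230 to +100 mm in y. Steel blade disc upright at y = -117 mm, 180 mm across, top 208 mm above the table; carriage beyond it.
- cup: White open cup, 76 mm across, 100 mm tall, loose on the table. Bystander. Origin at the centre of its underside.
- jar: Closed glass jar, 68 mm across, 90 mm tall, loose on the table. Bystander. Origin at the centre of its underside.
- pack: Cardboard bread pack, 60 by 140 by 55 mm tall, loose on the table. Bystander. Origin at the centre of its underside.

How it is judged:
On the way, in this order (a step that is already met when the one before it is completed fails the run):
1. the knob is pulled up clear of the parking notch (value of joint selector_lift above 0.007 m and value of joint selector below 0.4 rad), for 0.05 s.
2. it is turned away from the parking notch (value of joint selector_lift above 0.006 m and value of joint selector above 0.5 rad), for 0.05 s.
3. its pin has dropped into the slicing notch (value of joint selector_lift below 0.002 m and value of joint selector above 0.8 rad), for 0.2 s.
At the end, for the whole second after the job is handed in: The knob is home in the slicing notch (turned between 0.8 and 1.5 rad, lifted less than 2 mm), let go, and cup, jar and pack are within 20 mm of where they stood (all of step 3 and value of joint selector below 1.5 rad and distance of each of cup, jar, pack from where it was at the start of the episode below 0.02 m); the robot touches nothing.
It fails at once if the index pin is forced against the ring with more than 20 N (contact force between index_pin and index_ring above 20 N).
It fails at once if the knob is pulled up more than 17 mm, against its retaining clip (value of joint selector_lift above 0.017 m).
It fails at once if the cup, jar or pack is shifted by more than 20 mm (distance of any of cup, jar, pack from where it was at the start of the episode above 0.02 m).
It also fails if it takes over 59 s, if anything falls off the work surface, if the arm or the gripper's body presses on something with over 40 N, if the wrist force passes 120 N, or if a joint passes its speed limit or range.

## Working session

There is one attempt and no reset: what is moved stays moved. The work goes in short steps, Python scripts to look and compute and a shell command to move; the robot and the scene stay as the last step left them, time stands still between calls to the robot, and variables do not carry over. Pictures are saved under pics/ and viewed, at most 10 in all, crops included, and the job is handed in when it is done.

```bash
mkdir -p pics
cat > h.py <<'E'
import numpy as np, cv2
from cell import arm
def shot(n,f):
    im=arm.get_image(n); cv2.imwrite('pics/'+f,cv2.cvtColor(im,cv2.COLOR_RGB2BGR)); return im
def ray(n,p,c=None):
    c=c or arm.get_calibration(n); K=np.array(c['intrinsics']);T=np.array(c['pose'])
    d=np.linalg.solve(K,[p[1],p[0],1]); d=T[:3,:3]@[d[0],-d[1],-d[2]]
    return T[:3,3],d/np.linalg.norm(d)
def meet(rs):
    A=0;b=0
    for o,d in rs:
        P=np.eye(3)-np.outer(d,d);A=A+P;b=b+P@o
    return np.linalg.solve(A,b)
def onz(n,p,z,c=None):
    o,d=ray(n,p,c); return o+d*(z-o[2])/d[2]
def proj(n,X,c=None):
    c=c or arm.get_calibration(n); K=np.array(c['intrinsics']);T=np.array(c['pose'])
    q=T[:3,:3].T@(np.array(X)-T[:3,3]); q=K@[q[0],-q[1],-q[2]]; return q[[1,0]]/q[2]
E
python3 - <<'E'
from h import *
np.set_printoptions(precision=4,suppress=True)
ims=[]
for n in('scene','side'):
    ims.append(shot(n,n+'0.png'))
    for q in('selector_grip','slicer','index_ring','cup','jar','pack'):
        for r in arm.place_of(n,q)[:2]: print(n,q,np.round(r['point'],1),round(r['conf'],2),onz(n,r['point'],.153 if q=='selector_grip' else .11 if q=='index_ring' else 0))
o=arm.observe();print(o)
print(arm.get_calibration('wrist')['pose'])
E
```

```text
scene selector_grip [141.6 314.2] 0.85 [0.4564 0.1535 0.153 ]
scene slicer [182.9 295. ] 0.71 [0.4782 0.1365 0.    ]
scene index_ring [154.6 313.7] 0.57 [0.4559 0.1584 0.11  ]
scene cup [244.3 357.2] 0.85 [0.528  0.3326 0.    ]
scene jar [254. 261.] 0.86 [0.6713 0.1768 0.    ]
scene pack [195.5 204.8] 0.88 [ 0.6325 -0.0142  0.    ]
side selector_grip [190.8 314.4] 0.77 [0.4597 0.1454 0.153 ]
side slicer [239.3 308. ] 0.92 [0.4652 0.1425 0.    ]
side index_ring [228.8 222.3] 0.7 [0.6343 0.2754 0.11  ]
side index_ring [210.  315.2] 0.65 [0.4524 0.1594 0.11  ]
side cup [289.6 272.3] 0.95 [0.5107 0.3183 0.    ]
side pack [193.  261.7] 0.94 [ 0.6271 -0.0099  0.    ]
side pack [234.6 306.1] 0.7 [0.4729 0.127  0.    ]
{'clock': 0.7, 'joints': array([ 1.1834,  0.4345,  0.025 ,  1.5732, -0.0116,  1.134 , -0.0751]), 'dq': array([-0.0004,  0.0008,  0.001 ,  0.0009,  0.0007,  0.0001,  0.0009]), 'joint_efforts': array([ -0.0012, -66.7493,   0.9829, -31.4762,  -0.061 ,   0.0329,
         0.0001]), 'position': array([ 0.1756, -0.5998,  0.4047]), 'ee_rot': array([ 3.1098,  0.4456, -0.    ]), 'force': array([-0.5205, -0.7526, -0.2386]), 'ft_torque': array([ 0.0121, -0.048 ,  0.0099]), 'gripper_force': 0.0, 'width': 1.001847751646994}
[[ 0.2814  0.9127  0.2964  0.2562]
 [-0.9596  0.2671  0.0883 -0.5759]
 [ 0.0014 -0.3093  0.951   0.3849]
 [ 0.      0.      0.      1.    ]]
```

View pics/scene0.png

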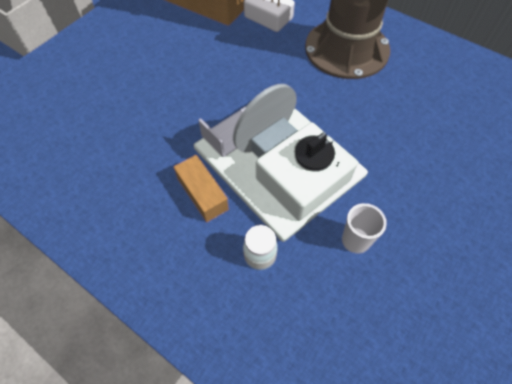

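View pics/side0.png

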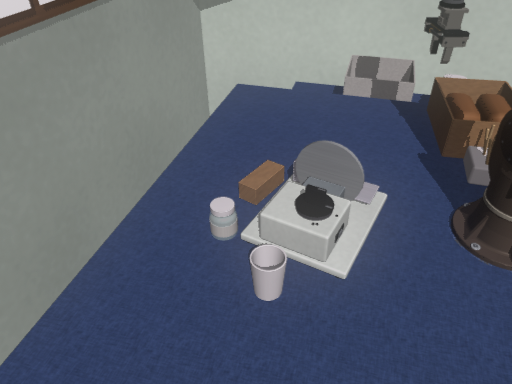

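The scene shows the black knob at about (150,315) on the white gearbox, with the blade to its upper left. The jar is at (247,260), the cup at (228,363) and the pack at (188,201). The side view agrees: the knob is at (205,315) and the bar's pointer seems to point towards the blade. I'll set out now.

```bash
python3 -m inch '0.03 -0.033 -0.012 0 0.09; 0.06 -0.066 -0.025 0 0.09; 0.09 -0.1 -0.035 0 0.09; 0.12 -0.132 -0.045 0 0.09; 0.152 -0.164 -0.05 0 0.09'
python3 - <<'E'
from h import *
for n in('scene','side'):
    r=arm.silhouettes(n,'selector_grip')
    if n=='scene': arm.get_image(n); r=arm.silhouettes(n,'selector_grip')
    m=r[0]['region']; ys,xs=np.where(m); print(n,r[0]['conf'],ys.min(),ys.max(),xs.min(),xs.max())
# yaw of slicer from image corners: gearbox top corners by eye in scene
for p in([157,258],[106,297],[163,355],[208,298]): print(p,onz('scene',p,.11))
E
```

```text
clock: 1.2
position: [0.2758, -0.3982, 0.4558]
ee_rot: [3.108, 0.445, 0.001]
force: [1.0, 0.3, 0.2]
width: 0.984
gripper_force: 0.0
scene 0.77 132 168 294 334
side 0.91 185 216 295 333
[157, 258] [0.53218911 0.06572276 0.11      ]
[106, 297] [0.36250486 0.05364742 0.11      ]
[163, 355] [0.42216007 0.24054235 0.11      ]
[208, 298] [0.58415635 0.20260926 0.11      ]
```

```bash
python3 -m inch '0.027 -0.04 0 0 0.09; 0.055 -0.079 0 0 0.09; 0.082 -0.119 0 0 0.09; 0.109 -0.158 0 0 0.09; 0.137 -0.198 0 0 0.09'
python3 -m inch '0.027 -0.04 0 0 0.09; 0.055 -0.079 0 0 0.09; 0.082 -0.119 0 0 0.09; 0.109 -0.158 0 0 0.09; 0.137 -0.198 0 0 0.09'
python3 -m inch '0.027 -0.04 0 0 0.09; 0.054 -0.079 0 0 0.09; 0.054 -0.079 0 0 0.09; 0.054 -0.079 0 0 0.09'
python3 - <<'E'
from h import *
o=arm.observe();print(o['position'],o['ee_rot'],o['joints'],o['force'],o['ft_torque'])
c=arm.get_calibration('wrist');shot('wrist','w1.png')
for q in('selector_grip','index_ring','slicer'):
    for r in arm.place_of('wrist',q)[:2]: print(q,r['point'],r['conf'],onz('wrist',r['point'],.153 if q=='selector_grip' else .11 if q=='index_ring' else 0,c))
E
```

```text
clock: 1.9
position: [0.3513, -0.171, 0.4547]
ee_rot: [3.11, 0.441, 0.0]
force: [1.1, -0.4, -0.5]
width: 0.984
gripper_force: 0.0
clock: 2.4
position: [0.4281, 0.0575, 0.4547]
ee_rot: [3.11, 0.441, 0.001]
force: [2.0, -0.2, 0.5]
width: 0.982
gripper_force: 0.0
clock: 2.8
position: [0.4577, 0.1481, 0.4541]
ee_rot: [-3.109, -0.446, 0.002]
force: [-0.3, -0.4, 0.8]
width: 0.981
gripper_force: 0.0
[0.45769679 0.14810158 0.4540591 ] [-3.10928643e+00 -4.46486133e-01  1.96275483e-03] [ 0.11354915  0.22321795 -0.64006913  1.79612357  0.14317241  1.17010513
 -1.85638642] [-0.26443065 -0.36733954  0.80284823] [-0.05282678  0.01210763  0.01909892]
selector_grip [183.7, 240.1] 0.66 [0.45589258 0.15766993 0.153     ]
selector_grip [145.0, 264.8] 0.49 [0.49374501 0.14714838 0.153     ]
slicer [143.7, 265.2] 0.97 [0.47124212 0.13357058 0.        ]
```

View pics/w1.png

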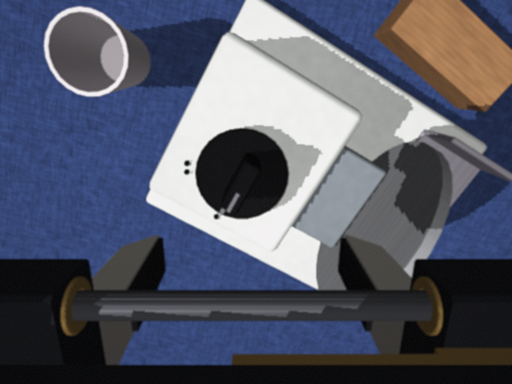

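The wrist view shows the knob's skirt centred near (row 172, col 241). Its white pointer is at lower left (205,233), towards the single pip at (216,217), and the two pips are at (167,187). The fingers need about +0.47 rad of roll to straddle the bar.

```bash
cat > m.py <<'E'
from h import *
import sys
f=sys.argv[1]
o=arm.observe();c=arm.get_calibration('wrist');im=shot('wrist',f)
p0=arm.look_for('wrist','selector_grip'); rs=arm.silhouettes('wrist','selector_grip')
p=o['position'];phi=np.arctan2(o['ee_rot'][1],o['ee_rot'][0]);tx=np.array([np.cos(2*phi),np.sin(2*phi)]);ty=np.array([tx[1],-tx[0]])
print('tcp',p,'tool yaw',np.degrees(np.arctan2(*tx[::-1])),'q7',o['joints'][6])
for r in rs[:2]:
    m=r['region'].astype(np.uint8); cs=max(cv2.findContours(m,0,1)[0],key=cv2.contourArea)
    if len(cs)<20: continue
    h=cv2.convexHull(cs); pts=np.array([onz('wrist',(q[0][1],q[0][0]),.127,c)[:2] for q in cv2.convexHull(cs)])
    (cx,cy),rad=cv2.minEnclosingCircle(pts.astype(np.float32)); d=np.array([cx,cy])-p[:2]
    print('conf',r['conf'],'centre',cx,cy,'R',rad,'tool shift',d@tx,d@ty)
for r in arm.place_of('wrist','selector_grip')[:2]:
    q=onz('wrist',r['point'],.153,c);d=q[:2]-p[:2];print('grip',r['point'],r['conf'],q,'tool shift',d@tx,d@ty)
E
python3 - <<'E'
from h import *
import runpy,sys
sys.argv=['m.py','w2.png'];runpy.run_path('m.py')
c=arm.get_calibration('wrist');W=lambda r,cc,z:onz('wrist',(r,cc),z,c)[:2]
def a(u,v,z): d=W(*v,z)-W(*u,z);print(u,v,np.degrees(np.arctan2(d[1],d[0])),np.linalg.norm(d))
a((213,228),(196,238),.168);a((200,156),(38,228),.11);a((248,274),(118,359),.11);
print(W(172,241,.127),W(216,217,.11),W(167,187,.11))
E
```

```text
tcp [0.45707643 0.14648476 0.45459062] tool yaw 16.134991430839836 q7 -1.8568305588447716
grip [179.5, 235.3] 0.68 [0.45795176 0.16064688 0.153     ] tool shift 0.0047765206329021485 -0.013361015836576735
(213, 228) (196, 238) -13.434705913360057 0.017259078066501853
(200, 156) (38, 228) -10.584772633863745 0.1673057966234885
(248, 274) (118, 359) -13.399263562188889 0.15480789415971555
[0.45883939 0.15772744] [0.40305341 0.16796521] [0.44462247 0.20889384]
```

Run:
```python
import cv2
a=cv2.imread('pics/w2.png')[115:245,175:310];a=cv2.resize(a,None,fx=4.4,fy=4.4,interpolation=2)
a=cv2.convertScaleAbs(a,alpha=2.5);cv2.imwrite('pics/c2.png',a)
```

```text
(no output)
```

View pics/c2.png

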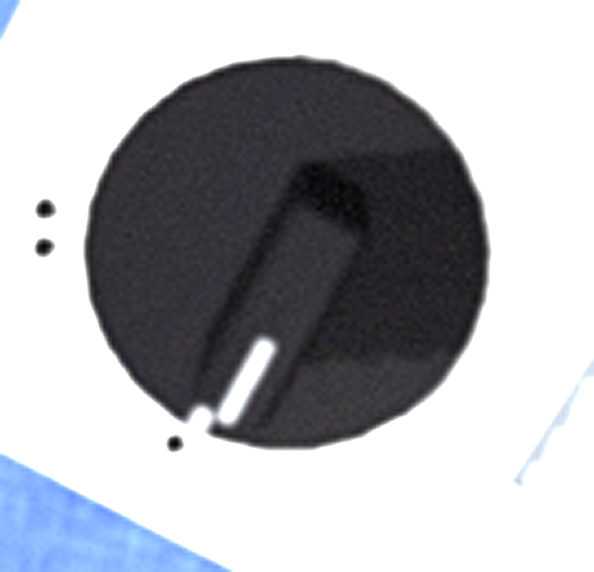

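The enlarged knob shows the skirt centre at full-image (172,240.5), with the pointer aligned with the single pip. That puts the axis at about (0.459, 0.158) with bar yaw about -12°. I'll roll +0.49 and come down to just above the bar.

```bash
python3 -m inch '0.004 -0.01 0.015 0.13 0.09; 0.004 -0.01 0.035 0.26 0.09; 0.004 -0.01 0.055 0.39 0.09; 0.004 -0.01 0.075 0.49 0.09; 0.004 -0.01 0.08 0.49 0.09'
python3 -m inch '0 0 0 0 0.06; 0 0 0 0 0.06'
python3 m.py w3.png
```

```text
clock: 3.7
position: [0.4572, 0.1583, 0.3731]
ee_rot: [3.123, -0.325, -0.004]
force: [0.2, -0.7, 0.6]
width: 0.982
gripper_force: 0.0
clock: 3.9
position: [0.4581, 0.1591, 0.3756]
ee_rot: [-3.125, 0.318, -0.002]
force: [0.1, 0.9, 0.8]
width: 0.853
gripper_force: 0.0
tcp [0.45809047 0.15910301 0.37561586] tool yaw -11.630664356517263 q7 -2.4037999180207454
conf 0.74 centre 0.45504507422447205 0.15665575861930847 R 0.04537985473871231 tool shift -0.0024894957345911965 0.003010960786614815
grip [221.3, 252.7] 0.88 [0.45745845 0.15838879 0.153     ] tool shift -0.0004750563574425935 0.0008269712925805537
```

View pics/w3.png

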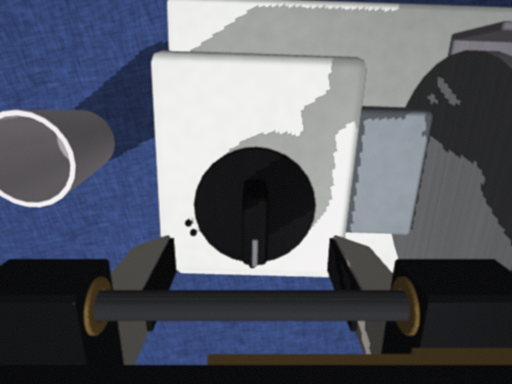

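The view shows the bar upright in the picture, at column 255 and rows 185–265, centred between the fingers. But q7 falls with positive roll and is already at -2.40, so a clockwise turn would run out of range. I'll use the half-turned grasp and roll by -π first.

```bash
for i in 1 2 3 4; do :; done
python3 -m inch '0 0 0 -0.14 0.06; 0 0 0 -0.28 0.06; 0 0 0 -0.42 0.06; 0 0 0 -0.56 0.06; 0 0 0 -0.7 0.06'
python3 -m inch '0 0 0 -0.14 0.06; 0 0 0 -0.28 0.06; 0 0 0 -0.42 0.06; 0 0 0 -0.56 0.06; 0 0 0 -0.7 0.06'
python3 -m inch '0 0 0 -0.14 0.06; 0 0 0 -0.28 0.06; 0 0 0 -0.42 0.06; 0 0 0 -0.56 0.06; 0 0 0 -0.7 0.06'
python3 -m inch '0 0 0 -0.14 0.06; 0 0 0 -0.28 0.06; 0 0 0 -0.42 0.06; 0 0 0 -0.56 0.06; 0 0 0 -0.7 0.06'
python3 -m inch '0 0 0 -0.14 0.05; 0 0 0 -0.28 0.05; 0 0 0 -0.342 0.05; 0 0 0 -0.342 0.05; 0 0 0 -0.342 0.05'
python3 m.py w4.png; python3 -c "
from cell import arm;o=arm.observe();print(o['joints'],o['force'],o['ft_torque'])"
```

```text
clock: 4.6
position: [0.4579, 0.159, 0.3752]
ee_rot: [3.043, 0.779, 0.001]
force: [-0.6, 0.5, 0.2]
width: 0.654
gripper_force: 0.0
clock: 5.1
position: [0.4579, 0.159, 0.3752]
ee_rot: [2.592, 1.775, 0.001]
force: [-0.0, 0.7, -0.6]
width: 0.65
gripper_force: 0.0
clock: 5.6
position: [0.4579, 0.1589, 0.3752]
ee_rot: [1.826, 2.555, 0.001]
force: [0.9, -0.1, -0.5]
width: 0.65
gripper_force: 0.0
clock: 6.1
position: [0.458, 0.1588, 0.3751]
ee_rot: [0.84, 3.027, 0.0]
force: [-0.2, -0.0, 1.3]
width: 0.653
gripper_force: 0.0
clock: 6.6
position: [0.4579, 0.1589, 0.3749]
ee_rot: [0.325, 3.124, 0.0]
force: [-0.3, 0.7, 0.2]
width: 0.541
gripper_force: 0.0
tcp [0.45793259 0.15891326 0.37492847] tool yaw 168.1301637582854 q7 0.3847762412745894
conf 0.63 centre 0.45641055703163147 0.15751639008522034 R 0.04481012746691704 tool shift 0.001202167010230505 -0.001680067411881892
conf 0.6 centre 0.5575306415557861 0.08326264470815659 R 0.017146458849310875 tool shift -0.11302888758922243 -0.05354678469561601
grip [214.9, 245.0] 0.95 [0.45296989 0.15590766 0.153     ] tool shift 0.0042383639650767895 -0.003962108001445677
[ 0.44442825  0.51429806 -1.22168255  1.88245091  0.53692213  1.12943479
  0.38572783] [-0.07121768  0.19559648 -0.46593057] [ 0.07359861 -0.14030494 -0.06908061]
```

View pics/w4.png

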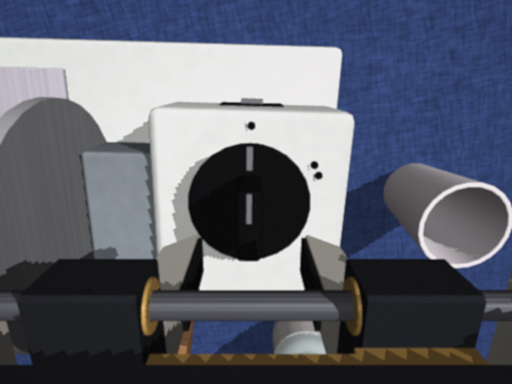

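The flipped view shows the pointer at (160–205, 249) towards the single pip (126,251), with the two pips at (165–175, 316). The bar is about 2–3 px left of the finger midline, so I'll shift about -2 mm in y and +2 mm in x, descend and pinch.

```bash
cat > s.py <<'E'
from cell import arm
import numpy as np
np.set_printoptions(precision=4,suppress=True)
R=[];
o=arm.observe()
ph=2*np.arctan2(o['ee_rot'][1],o['ee_rot'][0])
print(o['clock'],o['position'],'yaw',np.angle(np.exp(1j*ph)),'F',o['force'],'T',o['ft_torque'],'w mm',o['width']*91.8,'g',o['gripper_force'],'q3,7',o['joints'][[2,6]])
E
python3 -m inch '0.002 -0.002 0.015 0 0.05; 0.002 -0.002 0.03 0 0.05; 0.002 -0.002 0.045 0 0.045; 0.002 -0.002 0.054 0 0.04; 0.002 -0.002 0.06 0 0.04'
python3 -m inch '0 0 0 0 0.04; 0 0 0 0 0.04'; python3 s.py
python3 -m inch '0 0 0 0 0.02; 0 0 0 0 0.018; 0 0 0 0 0.014; 0 0 0 0 0.01; 0 0 0 0 0.01' 5; python3 s.py
```

```text
clock: 7.3
position: [0.4553, 0.1574, 0.3136]
ee_rot: [-0.321, -3.124, 0.001]
force: [-0.0, -0.4, -0.4]
width: 0.441
gripper_force: 0.0
clock: 7.5
position: [0.4555, 0.1577, 0.3149]
ee_rot: [0.321, 3.125, 0.0]
force: [-0.3, 1.3, 1.0]
width: 0.441
gripper_force: 0.0
7.5 [0.4555 0.1577 0.3149] yaw 2.936947290832304 F [-0.3431  1.298   0.9708] T [ 0.0968 -0.2294 -0.0047] w mm 40.518244988047336 g 0.0 q3,7 [-1.1525  0.309 ]
clock: 8.0
position: [0.4556, 0.1576, 0.3149]
ee_rot: [0.321, 3.125, 0.001]
force: [-0.4, 0.3, 1.6]
width: 0.174
gripper_force: 5.0
8.0 [0.4556 0.1576 0.3149] yaw 2.936592369675931 F [-0.4462  0.3187  1.5763] T [ 0.1941 -0.1887 -0.021 ] w mm 15.996611115779096 g 4.981512129306793 q3,7 [-1.1524  0.3088]
```

Gripped squarely on the 16 mm bar with almost no side force. Next I'll firm the grip and lift in small steps.

```bash
python3 -m inch '0 0 0 0 0.005; 0 0 0 0 0.005; 0 0 -0.002 0 0.005; 0 0 -0.004 0 0.005; 0 0 -0.005 0 0.005' 20; python3 s.py
python3 -m inch '0 0 -0.001 0 0.005; 0 0 -0.003 0 0.005; 0 0 -0.005 0 0.005; 0 0 -0.007 0 0.005; 0 0 -0.007 0 0.005'; python3 s.py
```

```text
clock: 8.5
position: [0.4555, 0.1575, 0.3197]
ee_rot: [0.321, 3.125, 0.001]
force: [2.1, 3.1, -6.5]
width: 0.175
gripper_force: 20.0
8.5 [0.4555 0.1575 0.3197] yaw 2.9367457680192954 F [ 2.1237  3.1307 -6.4765] T [ 0.8336 -0.8097 -0.0396] w mm 16.025844635810195 g 19.954057931900024 q3,7 [-1.1574  0.3171]
clock: 9.0
position: [0.4555, 0.1575, 0.3268]
ee_rot: [0.321, 3.125, 0.001]
force: [4.5, 4.0, -8.3]
width: 0.171
gripper_force: 20.0
9.0 [0.4555 0.1575 0.3268] yaw 2.9367864483191055 F [ 4.4896  4.0472 -8.283 ] T [ 1.1112 -1.0004 -0.0395] w mm 15.724910537740566 g 19.953094124794006 q3,7 [-1.1643  0.3284]
```

Lifted about 12 mm; the -8.3 N reading matches the spring. I'll turn clockwise now, nudging slightly to relieve the side force.

```bash
python3 -m inch '-0.0005 0.0005 0 0.03 0.005; -0.001 0.001 0 0.09 0.005; -0.001 0.001 0 0.17 0.005; -0.001 0.001 0 0.25 0.005; -0.001 0.001 0 0.3 0.005'; python3 s.py
python3 -m inch '0 0 0 0.08 0.005; 0 0 0 0.16 0.005; 0 0 0 0.24 0.005; 0 0 0 0.3 0.005; 0 0 0 0.3 0.005'; python3 s.py
```

```text
clock: 9.5
position: [0.456, 0.158, 0.3263]
ee_rot: [-0.79, -3.039, 0.002]
force: [0.7, 2.1, -7.9]
width: 0.173
gripper_force: 20.0
9.5 [0.456  0.158  0.3263] yaw 2.6329203917744506 F [ 0.7168  2.0723 -7.9222] T [ 0.7172 -0.3723  0.0935] w mm 15.908825114327218 g 19.958987832069397 q3,7 [-1.0851  0.0767]
clock: 10.0
position: [0.4561, 0.1582, 0.3264]
ee_rot: [-1.232, -2.889, 0.002]
force: [0.4, 2.7, -8.2]
width: 0.173
gripper_force: 20.0
10.0 [0.4561 0.1582 0.3264] yaw 2.3352790945912214 F [ 0.3781  2.747  -8.2393] T [ 0.7705 -0.3008 -0.0145] w mm 15.911742968319917 g 19.952194690704346 q3,7 [-1.0086 -0.1711]
```

```bash
python3 -m inch '0 0.0005 0 0.08 0.005; 0 0.001 0 0.15 0.005; 0 0.001 0.002 0.15 0.005; 0 0.001 0.004 0.15 0.005; 0 0.001 0.004 0.15 0.005'; python3 s.py
python3 -m inch '0 0 0.0005 0 0.005; 0 0 0.001 0 0.005;0 0 0.001 0 0.005'; python3 s.py
python3 -m inch '0 0 0.0005 0 0.005; 0 0 0.0007 0 0.005;0 0 0.0007 0 0.005'; python3 s.py
```

```text
clock: 10.5
position: [0.4567, 0.1584, 0.3223]
ee_rot: [-1.44, -2.791, 0.004]
force: [-4.4, -2.3, -2.5]
width: 0.173
gripper_force: 20.0
10.5 [0.4567 0.1584 0.3223] yaw 2.1886062631869465 F [-4.3781 -2.3076 -2.5133] T [-0.3963  1.0978 -0.1147] w mm 15.839549839148626 g 19.99296247959137 q3,7 [-0.9662 -0.3005]
clock: 10.8
position: [0.4568, 0.1583, 0.3218]
ee_rot: [-1.441, -2.791, 0.004]
force: [-6.5, -3.4, 5.7]
width: 0.172
gripper_force: 20.0
10.8 [0.4568 0.1583 0.3218] yaw 2.188148744095431 F [-6.4986 -3.3761  5.6642] T [-0.7174  1.5156 -0.1189] w mm 15.790028216549606 g 20.002317130565643 q3,7 [-0.9654 -0.302 ]
clock: 11.1
position: [0.4568, 0.1583, 0.3215]
ee_rot: [1.442, 2.791, -0.005]
force: [-7.3, -5.0, 9.9]
width: 0.176
gripper_force: 20.0
11.1 [0.4568 0.1583 0.3215] yaw 2.188094911476721 F [-7.3273 -5.0004  9.866 ] T [-1.0127  1.7013 -0.12  ] w mm 16.16310346879343 g 20.008711516857147 q3,7 [-0.9649 -0.3029]
```

The pin is on the ring, riding at TCP z ≈ 0.322, and the push is already near 16 N on the pin. I'll back off about 1 mm right away and search with a light preload.

```bash
python3 -m inch '0.0005 -0.0005 -0.0006 0 0.005; 0.0005 -0.0005 -0.0012 0 0.005' 14; python3 s.py
python3 -m inch '0 0 0 0.02 0.005; 0 0 0 0.04 0.005; 0 0 0 0.04 0.005';python3 s.py
```

```text
clock: 11.3
position: [0.4565, 0.1582, 0.3222]
ee_rot: [1.442, 2.791, -0.003]
force: [-3.5, -3.7, -3.4]
width: 0.176
gripper_force: 14.0
11.3 [0.4565 0.1582 0.3222] yaw 2.187833122837837 F [-3.4764 -3.7155 -3.3522] T [-0.8556  0.3923 -0.0382] w mm 16.147057495357995 g 13.994971811771393 q3,7 [-0.9658 -0.302 ]
clock: 11.6
position: [0.4565, 0.1583, 0.322]
ee_rot: [1.5, 2.76, -0.003]
force: [-3.7, -4.2, -0.7]
width: 0.174
gripper_force: 14.0
11.6 [0.4565 0.1583 0.322 ] yaw 2.14580625167937 F [-3.6817 -4.156  -0.7056] T [-1.1354  0.5052 -0.0048] w mm 16.010426697859543 g 13.99548590183258 q3,7 [-0.9548 -0.3374]
```

```bash
for k in a; do :; done; python3 -m inch '0 0 0 0.02 0.005; 0 0 0 0.04 0.005; 0 0 0 0.04 0.005'|grep force;python3 s.py
python3 -m inch '0 0 0 0.02 0.005; 0 0 0 0.04 0.005; 0 0 0 0.04 0.005'|grep force;python3 s.py
```

```text
force: [-3.0, -4.0, -2.0]
gripper_force: 14.0
11.9 [0.4565 0.1583 0.3219] yaw 2.1058912434043306 F [-2.959  -4.0291 -1.9714] T [-1.1084  0.4698  0.0924] w mm 15.887515523274446 g 13.995453715324402 q3,7 [-0.9446 -0.3711]
force: [-2.6, -4.2, -1.8]
gripper_force: 14.0
12.2 [0.4565 0.1583 0.3219] yaw 2.0659100188374677 F [-2.6329 -4.2108 -1.7948] T [-1.1329  0.5097  0.0264] w mm 15.916530468239115 g 13.995914161205292 q3,7 [-0.9344 -0.4049]
```

```bash
python3 -m inch '0 0 0.0002 0.02 0.005; 0 0 0.0002 0.04 0.005; 0 0 0.0002 0.04 0.005'|grep force;python3 s.py
python3 -m inch '0 0 0 0.02 0.005; 0 0 0 0.04 0.005; 0 0 0 0.04 0.005'|grep force;python3 s.py
```

```text
force: [-3.3, -5.1, -0.4]
gripper_force: 14.0
12.5 [0.4565 0.1583 0.3218] yaw 2.0259360977125964 F [-3.3301 -5.0827 -0.39  ] T [-1.1287  0.6171  0.0468] w mm 15.615690747094574 g 13.99798572063446 q3,7 [-0.9241 -0.4389]
force: [-3.0, -5.4, 0.3]
gripper_force: 14.0
12.8 [0.4566 0.1583 0.3218] yaw 1.9858374223231732 F [-2.9749 -5.3802  0.2968] T [-1.1666  0.6012 -0.0639] w mm 16.293104248549493 g 13.996484577655792 q3,7 [-0.9139 -0.4728]
```

```bash
python3 -m inch '0 0 0 0.02 0.005; 0 0 0 0.04 0.005; 0 0 0 0.04 0.005'|grep force;python3 s.py
```

```text
force: [-3.2, -4.5, -0.1]
gripper_force: 14.0
13.1 [0.4565 0.1583 0.3218] yaw 1.9458543980930694 F [-3.1843 -4.5462 -0.1336] T [-1.1827  0.5981 -0.0492] w mm 16.156057432047294 g 13.996638804674149 q3,7 [-0.9038 -0.5066]
```

At 0.99 rad the pin is still on the ring with Fz ≈ 0. I'll carry on.

```bash
python3 -m inch '0 0 0 0.02 0.005; 0 0 0 0.04 0.005; 0 0 0 0.04 0.005'|grep force:;python3 s.py
```

```text
force: [-3.3, -6.0, 0.1]
gripper_force: 14.0
13.4 [0.4565 0.1583 0.3218] yaw 1.9059958042614222 F [-3.298  -6.0404  0.1365] T [-1.1356  0.6078  0.1146] w mm 15.950976711000843 g 13.999397456645966 q3,7 [-0.8938 -0.5405]
```

```bash
python3 -m inch '0 0 0 0.02 0.005; 0 0 0 0.04 0.005; 0 0 0 0.04 0.005'|grep force:;python3 s.py
```

```text
force: [-3.7, -5.0, -0.3]
gripper_force: 14.0
13.7 [0.4566 0.1583 0.3218] yaw 1.8658653682766408 F [-3.6714 -5.0394 -0.2572] T [-1.1936  0.554  -0.061 ] w mm 15.805797400944531 g 13.996415734291077 q3,7 [-0.8836 -0.5746]
```

```bash
python3 -m inch '0 0 0 0.02 0.005; 0 0 0 0.04 0.005; 0 0 0 0.04 0.005'|grep force:;python3 s.py
```

```text
force: [-2.6, -4.9, 0.1]
gripper_force: 14.0
14.0 [0.4566 0.1583 0.3218] yaw 1.8260042979167341 F [-2.6309 -4.8658  0.0577] T [-1.1405  0.5333  0.0403] w mm 15.87164220952732 g 13.997022807598114 q3,7 [-0.8736 -0.6086]
```

```bash
python3 -m inch '0 0 0 0.02 0.005; 0 0 0 0.04 0.005; 0 0 0 0.04 0.005'|grep force:;python3 s.py
```

```text
force: [-2.9, -5.6, -0.3]
gripper_force: 14.0
14.3 [0.4566 0.1583 0.3218] yaw 1.7859898748771117 F [-2.8779 -5.5798 -0.3495] T [-1.2014  0.6177  0.037 ] w mm 16.06951187537908 g 13.996969610452652 q3,7 [-0.8635 -0.6426]
```

```bash
python3 -m inch '0 0 0 0.02 0.005; 0 0 0 0.04 0.005; 0 0 0 0.04 0.005'|grep force:;python3 s.py
```

```text
force: [-2.5, -4.8, -1.1]
gripper_force: 14.0
14.6 [0.4566 0.1583 0.3218] yaw 1.745924124695734 F [-2.491  -4.7775 -1.1248] T [-1.1646  0.5313 -0.0147] w mm 15.801792779558804 g 13.996565490961075 q3,7 [-0.8535 -0.6768]
```

```bash
python3 -m inch '0 0 0 0.02 0.005; 0 0 0 0.04 0.005; 0 0 0 0.04 0.005'|grep force:;python3 s.py
```

```text
force: [-3.6, -4.2, -0.2]
gripper_force: 14.0
14.9 [0.4566 0.1583 0.3218] yaw 1.7059292282782614 F [-3.5721 -4.2066 -0.1693] T [-1.2209  0.5487 -0.0735] w mm 16.20873882090593 g 13.996460437774658 q3,7 [-0.8435 -0.711 ]
```

```bash
python3 -m inch '0 0 0 0.02 0.005; 0 0 0 0.04 0.005; 0 0 0 0.04 0.005'|grep force:;python3 s.py
```

```text
force: [-4.0, -4.7, -1.3]
gripper_force: 14.0
15.2 [0.4566 0.1583 0.3218] yaw 1.6659199522536163 F [-3.9639 -4.6872 -1.2777] T [-1.1734  0.493  -0.0478] w mm 15.974639648877154 g 13.998411744832993 q3,7 [-0.8335 -0.7452]
```

```bash
python3 -m inch '0 0 0 0.02 0.005; 0 0 0 0.04 0.005; 0 0 0 0.04 0.005'|grep force:;python3 s.py
```

```text
force: [-1.9, -3.8, -3.9]
gripper_force: 14.0
15.5 [0.4566 0.1585 0.3218] yaw 1.6257871231962442 F [-1.9359 -3.7527 -3.8715] T [-1.1627  0.411  -0.0782] w mm 15.916400630215737 g 14.003270119428635 q3,7 [-0.8235 -0.7796]
```

Fz fell to -3.9 N at 1.31 rad, so the pin is starting to dip over the notch edge. I'll use finer steps.

```bash
python3 -m inch '0 0 0 0.02 0.005; 0 0 0 0.02 0.005'|grep force:;python3 s.py
```

```text
force: [-1.9, -4.2, -5.0]
gripper_force: 14.0
15.7 [0.4566 0.1586 0.3217] yaw 1.6062923559960065 F [-1.8636 -4.2189 -5.0365] T [-1.2262  0.3412 -0.0939] w mm 15.66798185265904 g 14.000337570905685 q3,7 [-0.8187 -0.7964]
```

```bash
python3 -m inch '0 0 0 0.015 0.005; 0 0 0 0.015 0.005'|grep force:;python3 s.py
```

```text
force: [-2.2, -5.4, -6.2]
gripper_force: 14.0
15.9 [0.4566 0.1586 0.3217] yaw 1.5913638408207735 F [-2.2043 -5.4305 -6.1739] T [-1.2568  0.2909 -0.0379] w mm 15.743441174812316 g 13.999119848012924 q3,7 [-0.815  -0.8092]
```

```bash
python3 -m inch '0 0 0 0.015 0.005; 0 0 0.0005 0.015 0.005; 0 0 0.001 0.015 0.005; 0 0 0.001 0.015 0.005'|grep force:;python3 s.py
```

```text
force: [-2.0, -4.8, -6.0]
gripper_force: 14.0
16.3 [0.4566 0.1586 0.3207] yaw 1.5768951667514108 F [-1.9697 -4.7972 -5.9918] T [-1.2354  0.3224  0.008 ] w mm 15.941607151871043 g 13.999388962984085 q3,7 [-0.8106 -0.8231]
```

The knob moved 1 mm down with only spring load, so the pin is in the notch. I'll lower it further.

```bash
python3 -m inch '0 0 0.0007 0 0.005; 0 0 0.0014 0 0.005; 0 0 0.002 0 0.005; 0 0 0.002 0 0.005'|grep force:;python3 s.py
```

```text
force: [-1.3, -5.2, -5.4]
gripper_force: 14.0
16.7 [0.4566 0.1586 0.3188] yaw 1.5765450051923926 F [-1.2838 -5.1511 -5.3661] T [-1.3217  0.3864 -0.2253] w mm 16.265674633474546 g 14.008881747722626 q3,7 [-0.8089 -0.826 ]
```

The -0.23 N m torque says the pin bears on the near wall, so I'll turn a little further clockwise and keep lowering.

```bash
python3 -m inch '0 0 0 0.01 0.005; 0 0 0 0.02 0.005; 0 0 0 0.02 0.005'|grep force:;python3 s.py
python3 -m inch '0 0 0.0007 0 0.005; 0 0 0.0014 0 0.005; 0 0 0.002 0 0.005; 0 0 0.002 0 0.005'|grep force:;python3 s.py
```

```text
force: [-1.3, -5.5, -4.2]
gripper_force: 14.0
17.0 [0.4566 0.1586 0.3188] yaw 1.556654881113127 F [-1.2531 -5.4893 -4.2023] T [-1.2463  0.3359  0.0484] w mm 16.21673033820426 g 13.999455124139786 q3,7 [-0.8039 -0.8432]
force: [-1.5, -5.4, -4.1]
gripper_force: 14.0
17.4 [0.4566 0.1586 0.3168] yaw 1.5568761259062087 F [-1.4826 -5.4492 -4.1331] T [-1.3204  0.3411  0.0632] w mm 15.96338312122161 g 13.99923250079155 q3,7 [-0.8022 -0.8457]
```

```bash
python3 -m inch '0 0 0.0006 0 0.005; 0 0 0.0012 0 0.005; 0 0 0.0016 0 0.005; 0 0 0.0016 0 0.005'|grep force:;python3 s.py
python3 -m inch '0 0 0 0 0.03; 0 0 0 0 0.04; 0 0 0 0 0.04; 0 0 0 0 0.04; 0 0 0 0 0.04'|grep force:;python3 s.py
```

```text
force: [-2.5, -5.4, -4.3]
gripper_force: 14.0
17.8 [0.4566 0.1586 0.3152] yaw 1.5568654474941148 F [-2.4946 -5.3543 -4.3259] T [-1.433   0.4362  0.0172] w mm 15.75348277100778 g 13.999146670103073 q3,7 [-0.8008 -0.8479]
force: [-0.0, 0.5, -0.4]
gripper_force: 0.0
18.3 [0.4568 0.1593 0.3156] yaw 1.5569239681521219 F [-0.0377  0.4768 -0.419 ] T [-0.0513 -0.0704  0.0266] w mm 40.077268402347244 g 0.0 q3,7 [-0.8014 -0.8482]
```

Released. I'll rise clear and check by camera that it is home.

```bash
python3 -m inch '0 0 -0.015 0 0.05; 0 0 -0.035 0 0.05; 0 0 -0.06 0 0.05; 0 0 -0.09 0 0.05; 0 0 -0.1 0 0.05'; python3 m.py w5.png
python3 - <<'E'
from h import *
# skirt-rim height check: side view knob extents now vs start
shot('side','side1.png');shot('scene','scene1.png')
for n in('side','scene'):
    a=cv2.imread(f'pics/{n}0.png').astype(int);b=cv2.imread(f'pics/{n}1.png').astype(int)
    for q in('cup','jar','pack'):
        for r in arm.place_of(n,q)[:1]: print(n,q,np.round(r['point'],1),round(r['conf'],2),onz(n,r['point'],0)[:2])
a=[cv2.resize(cv2.imread(f'pics/side{i}.png')[165:235,265:365],None,fx=4,fy=4,interpolation=2) for i in(0,1)]
w=cv2.resize(cv2.imread('pics/w5.png')[100:300,150:350],(280,280))
cv2.imwrite('pics/fin.png',cv2.convertScaleAbs(np.hstack([*a]),alpha=2) if 0 else np.vstack([cv2.convertScaleAbs(np.hstack(a),alpha=1.5),np.pad(w,((0,0),(0,520),(0,0)))]))
E
```

```text
clock: 18.8
position: [0.457, 0.1598, 0.4181]
ee_rot: [2.236, 2.205, 0.006]
force: [0.0, 0.6, 0.1]
width: 0.546
gripper_force: 0.0
tcp [0.4570269  0.15977468 0.41808358] tool yaw 89.20801628390787 q7 -0.7259672703112601
conf 0.73 centre 0.4570557177066803 0.15764282643795013 R 0.0441180095076561 tool shift -0.0021312550301975717 5.8283945378900025e-05
conf 0.56 centre 0.45639273524284363 0.15834233164787292 R 0.044346194714307785 tool shift -0.0014409805770643604 -0.0006143039413806778
grip [199.8, 246.8] 0.61 [0.45444774 0.15948019 0.153     ] tool shift -0.0003301151797872342 -0.0025748459510832656
side cup [290.  267.5] 0.84 [0.52049086 0.32213721]
side jar [229.  223.6] 0.85 [0.67964533 0.16234941]
scene cup [243.  354.7] 0.77 [0.52852781 0.32672531]
scene jar [252.6 260.2] 0.93 [0.66977253 0.17353221]
scene pack [193.5 202.8] 0.96 [ 0.6311275  -0.02143787]
```

View pics/fin.png

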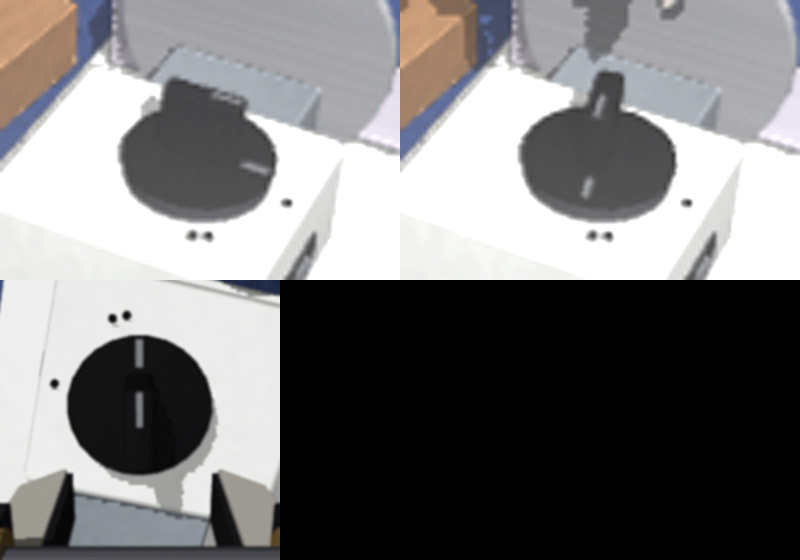

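The before-and-after side crops show the skirt's lower rim at the same row (about 220) in both, so the knob is fully home. Its pointer is turned just past the two pips, and the cup, jar and pack have not moved. Handing in.

```bash
python3 -c "
from cell import arm
print(arm.sign_off())"
```

```text
the job is handed in; nothing more can be done
None
```

The knob is home in the slicing notch, found by feel at about 1.38 rad (79°), and released with the arm clear; the cup, jar and pack are where they stood, and the job is handed in (no verdict was returned).

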